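# Sort specimen boxes and petri dishes into their holders

## Task

Clear the bench by sorting the two round petri dishes and the two rectangular specimen boxes into their holders: pile the dishes squarely one on the other, lid up, between the four posts of the round stand, and pile the boxes squarely one on the other, lid up and well centred, in the box caddy with their length running from end wall to end wall. The box in the grey cradle can be held there only by its ends, and in the caddy only by its long sides, so put it down on the bench in between and take it again. Set everything down gently without dropping it, and leave the other things on the bench where they are.

Things in the scene. Friction and masses are not known exactly. Their poses are not given: they have to be found in the camera images.
- dish_a: round clear petri dish with its lid on (fixed), a white paper disc inside, 60 mm across, 16 mm high: lid 60 mm across above 5.5 mm, base 56.6 mm across below it; top flat; origin at the centre of its underside, z up; starts flat on the table, lid up
- dish_b: round clear petri dish with its lid on (fixed), a white paper disc inside, 60 mm across, 16 mm high: lid 60 mm across above 5.5 mm, base 56.6 mm across below it; top flat; origin at the centre of its underside, z up; starts flat on the table, lid up
- box_a: specimen box with shut clear lid (fixed), 63 x 51 mm, 20 mm high; origin under its centre, z up, x and y NOT along its sides: use the _axis point. Starts in the grey cradle, underside 6 mm up; the cradle's walls cover its long sides, its ends are open
- box_a_axis (a point): the same point as the origin of box_a (centre of the underside), but x along the box's 63 mm length, y along its 51 mm width, z up
- box_b: specimen box with shut clear lid (fixed), 63 x 51 mm, 20 mm high; origin under its centre, z up, x and y NOT along its sides: use the _axis point. Starts lid up on the bare table
- box_b_axis (a point): the same point as the origin of box_b (centre of the underside), but x along the box's 63 mm length, y along its 51 mm width, z up
- dish_stand: round dish stand, fixed: aluminium disc 52 mm across, 6 mm thick, with four round-topped steel posts 6.4 mm thick and 46 mm high, 36.6 mm from the centre at 45, 135, 225, 315 degrees from its x axis. A dish fits between them with 3.4 mm play all round, fingers pass along its x or y axis. Origin on the table under the centre; dishes rest 6 mm up
- box_caddy: box caddy, fixed, aluminium: floor 6 mm thick, 42 mm wide (y); two end walls 50 mm wide, 55 mm high, facing along its x axis, 70 mm apart, flared at the top; sides (+y, -y) open. A box lies with its 63 mm length from wall to wall, so it can be held inside only by its long sides. Origin on the table under the centre; boxes rest 6 mm up
- cradle: grey plastic cradle, fixed, a channel along its x axis: floor 54 x 64 mm, 6 mm thick; two side walls 57 mm apart inside, 5 mm thick, 58 mm long, 27 mm high, along the long sides of box_a; both ends (+x, -x) open, so the box can be held there only by its ends. Origin on the table under the centre
- loupe: bystander: black magnifier loupe, 40 mm across, 35 mm high; origin under its centre
- amber_vial: bystander: small amber vial with black cap, 19 mm across, 50 mm high; origin under its centre
- glass_vial: bystander: clear vial with white cap, 23 mm across, 57 mm high; origin under its centre
- tape: bystander: roll of tape lying flat, 48 mm across, 18 mm high; origin under its centre
- glue: bystander: small upright glue bottle with a pink label and pointed cap, 20 mm across, 70 mm high; origin under its centre
- pencil: bystander: red pencil lying flat, 8 mm thick, about 130 mm long, its length along -28 degrees from its own x axis; origin under its middle

How it is judged (in metres and radians):
At the end, for the whole second after the job is handed in: Dishes piled lid up in the stand, boxes piled lid up in the caddy (length within 0.14 rad of its x axis), either order: each within 8 mm of the holder centre, 7 (dishes) or 6 (boxes) mm of its mate, tilt under 0.1 rad, undersides 6 and 22 mm (dishes), 6 and 26 mm (boxes) up within 4 mm, at rest (horizontal distance between each of dish_a, dish_b and dish_stand below 0.008 m and angle between each of dish_a, dish_b, box_a_axis, box_b_axis's own z axis and vertical below 0.1 rad and horizontal distance between dish_a and dish_b below 0.007 m and ((z of dish_a in the frame of dish_stand between 0.002 and 0.01 m and z of dish_b in the frame of dish_stand between 0.018 and 0.026 m) or (z of dish_b in the frame of dish_stand between 0.002 and 0.01 m and z of dish_a in the frame of dish_stand between 0.018 and 0.026 m)) and horizontal distance between each of box_a_axis, box_b_axis and box_caddy below 0.008 m and angle between the x axis of each of box_a_axis, box_b_axis and the x axis of box_caddy, either way round below 0.14 rad and horizontal distance between box_a_axis and box_b_axis below 0.006 m and ((z of box_a_axis in the frame of box_caddy between 0.002 and 0.01 m and z of box_b_axis in the frame of box_caddy between 0.022 and 0.03 m) or (z of box_b_axis in the frame of box_caddy between 0.002 and 0.01 m and z of box_a_axis in the frame of box_caddy between 0.022 and 0.03 m)) and linear speed of each of dish_a, dish_b, box_a, box_b below 0.02 m/s); the robot touches nothing.
It fails at once if a dish or box is dropped or thrown (faster than 0.45 m/s with no finger on it) ((linear speed of dish_a above 0.45 m/s and contact force between the fingers and dish_a below 0.02 N) or (linear speed of dish_b above 0.45 m/s and contact force between the fingers and dish_b below 0.02 N) or (linear speed of box_a above 0.45 m/s and contact force between the fingers and box_a below 0.02 N) or (linear speed of box_b above 0.45 m/s and contact force between the fingers and box_b below 0.02 N)).
It fails at once if a bystander is shifted by more than 30 mm (distance of any of loupe, amber_vial, glass_vial, glue, tape, pencil from where it was at the start of the episode above 0.03 m).
It fails at once if a vial, the glue bottle or the loupe is tipped over (angle between any of loupe, amber_vial, glass_vial, glue's own z axis and vertical above 0.5 rad).
It also fails if it takes over 72 s, if anything falls off the work surface, if the arm or the gripper's body presses on something with over 40 N, if the wrist force passes 120 N, or if a joint passes its speed limit or range.

## Robot

A 6-joint arm with a two-finger parallel gripper is mounted at the origin on a cart in front of the work surface, level with it; the furniture and walls round the work are solid. World frame = base frame: x ahead of the robot, y to its left, z up, the work surface at z = 0. Lengths are in m, angles in degrees, forces in N, time in s.
With the tool pointing down it reaches from about 0.4 to 0.825 m from the base axis. Payload 7 kg.
Tool frame: the origin (TCP) lies between the finger pads; the fingertips stand 22 mm ahead of it and the grasp point (between the pads) lies 3 mm ahead of it; z points along the fingers, y is the line along which they close (so a half turn about z gives the same grasp; the last joint's range is limited). The gripper opens to 88 mm and grips with 3 to 60 N. Pads are 19 mm wide; open, the fingers measure 130 mm over their backs; the gripper's body (78 mm by 193 mm) begins 47 mm behind the grasp point.
Start: joints at [90.247, 20.546, 0.682, 0, -70.136, -16.507], TCP at [0.189, 0.648, 0.249] pointing down, gripper open.
Joint ranges: [-176.03, 176.03], [-82.01, 121.73], [-58.28, 71.71], [-173.87, 95.51], [-174.79, -0.11], [-173.66, 173.66]. Speed limits (degrees/s): [136.94, 136.94, 172.46, 180, 180, 180].

## Interface

Orientations are given as [roll, pitch, yaw] about the fixed x, y, z axes, in that order (R = Rz(yaw) Ry(pitch) Rx(roll)).
In Python, from plant import r, vision gives the robot as it stands.
- The arm moves only by the shell command python3 -m pendant 'ROWS' [FORCE]. ROWS is JSON, a list that holds one entry, the list of rows, each a list of 7 numbers: the shift along the tool's x, y, z scaled (see below), then the turn, a rotation vector about the tool's x, y, z scaled (see below), then the opening, from -1 (shut) to 1 (fully open). In form: [[[x, y, z, wx, wy, wz, fingers], ...]]. A call has exactly 8 rows; each row shifts and turns the commanded pose from where the row before left it, along the tool's axes as they then stand; what a row does not reach is not made up. The controller multiplies each number of a shift by 20 mm and each number of a turn by 4 degrees. A row lasts 1/10 s, in which the tool goes at most 50 mm and 8.59 degrees, less where a joint would pass 70% of its speed; a pose out of reach is approached as far as the arm can. A call with a number of a shift or a turn outside -1 to 1 is refused whole. A call with a gripper value outside its range is refused whole. The fingers move at their own pace and stop on an object; FORCE is the grip in N (left out, the last holds). Time passes only in rows, so rows that do not move let the fingers close, or fill a call up. It gives the time, the measured TCP pose, the force, the opening and the grip force at its end, in the units of the state.
- r.get_state(): the state, without advancing time (a new reading comes with each control period).
- vision.capture(name): name is "side" or "top"; returns a dict with "frame" (480x640x3 uint8, blue, green, red), "depth" (480x640 float32, m along the optical axis (not along the pixel's ray), 0 where there is no reading), "camera_matrix" (3x3 intrinsics, pixels), "extrinsics" (4x4, takes a point from world to camera coordinates). Camera axes: x right, y up, looking along -z (the intrinsics and any distortion apply to the point x, -y, -z); pixel columns grow to the right and rows downward; lengths in m; the calibration is good to about 2 mm. A picture is of the moment at which its call begins.
- r.close_job(): hands the job in; it is judged then, once.
The state is a dict: "time_s": time; "joints": joint angles; "qd": joint speeds; "joint_torque": joint torques, N m; "tcp_pos": TCP position; "eef_rot": TCP orientation; "contact_force": force on the tool from outside, world axes, zero at the start; "moment": the same for the moment, N m; "gripper_width": finger opening in m; "gripper_force": force on a finger pad.
Only numpy, scipy, OpenCV 4.12 (cv2) and the standard library are available. Lean on these libraries where they do the work, as an engineer would, in place of code of your own. Each camera call takes 0.05 s, during which the arm holds its last target. There are 200 camera calls.

## Working session

There is one attempt and no reset: what is moved stays moved. The work goes in short steps, Python scripts to look and compute and a shell command to move; the robot and the scene stay as the last step left them, time stands still between calls to the robot, and variables do not carry over. Pictures are saved under pics/ and viewed, at most 10 in all, crops included, and the job is handed in when it is done.

```bash
ls; mkdir -p pics; python3 - <<'E'
from plant import r, vision
import cv2, numpy as np
for n in("top","side"):
    c=vision.capture(n); cv2.imwrite(f"pics/{n}0.png",c["frame"]); np.savez(f"pics/{n}0.npz",**c)
    print(n,c["camera_matrix"].round(1).tolist(),c["extrinsics"].round(4).tolist())
print(r.get_state())
E
```

```text
pics
top [[530.2, 0.0, 321.4], [0.0, 530.2, 243.3], [0.0, 0.0, 1.0]] [[0.0252, -0.9996, 0.013, -0.0811], [0.9862, 0.027, 0.1632, -0.5346], [-0.1635, 0.0087, 0.9865, -0.9075], [0.0, 0.0, 0.0, 1.0]]
side [[560.0, 0.0, 314.2], [0.0, 560.0, 236.0], [0.0, 0.0, 1.0]] [[-0.9977, -0.0665, -0.0164, 0.5217], [0.0218, -0.5353, 0.8444, -0.0674], [-0.0649, 0.842, 0.5355, -0.9032], [0.0, 0.0, 0.0, 1.0]]
{'time_s': 0.1, 'joints': array([ 9.02475685e+01,  2.05881188e+01,  6.39231890e-01, -1.90353187e-02,
       -7.01351956e+01, -1.65061527e+01]), 'qd': array([-0.0487271 , -0.1954367 ,  0.25474115,  0.04085324, -0.00984538,
       -0.03553071]), 'joint_torque': array([-2.76728402e-03, -5.84166241e+01,  2.93752223e+01,  7.01568246e+00,
        1.01747538e-02, -5.72228737e-05]), 'tcp_pos': array([0.18889226, 0.64761193, 0.24770496]), 'eef_rot': array([ 1.79914298e+02, -6.73389462e-03, -1.62650606e+01]), 'contact_force': array([-0.83606846, -0.67881177,  0.29839671]), 'moment': array([ 0.05480911,  0.01372648, -0.01696415]), 'gripper_force': 0.0, 'gripper_width': 0.08713734884582612}
```

View pics/top0.png

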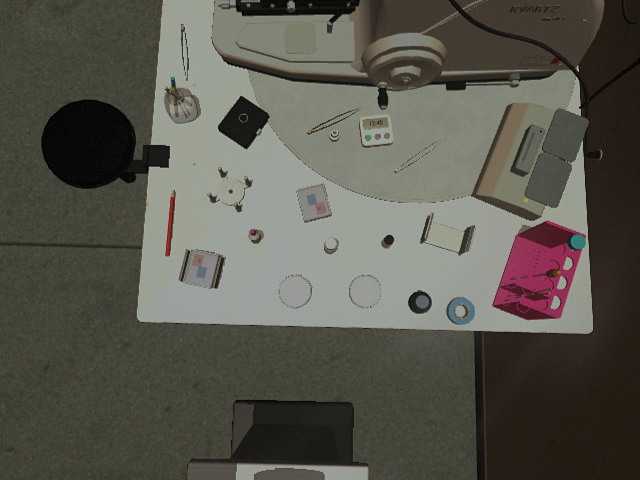

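View pics/side0.png

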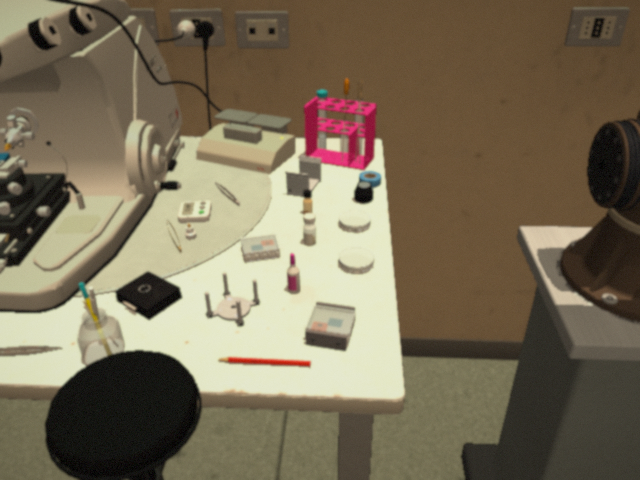

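The top view shows the stand at (231,191), box_b at (313,203), the cradle with box_a at (202,269), the caddy at (447,234) and the dishes at (295,291) and (365,291). The bystanders are between them: glue at (256,236), vials at (331,245) and (388,241), loupe at (420,301), tape at (460,310) and pencil at (170,223). The side view agrees with this.

```bash
cat > h.py <<'E'
import numpy as np, cv2
def load(n): return dict(np.load(f"pics/{n}.npz"))
def cloud(c):
    d=c["depth"]; K=c["camera_matrix"]; v,u=np.mgrid[:d.shape[0],:d.shape[1]]
    P=np.stack([(u-K[0,2])/K[0,0]*d,-(v-K[1,2])/K[1,1]*d,-d],-1)
    E=c["extrinsics"]; return (P-E[:3,3])@E[:3,:3]
def pix(c,u,v,z):
    K=c["camera_matrix"];E=c["extrinsics"];R=E[:3,:3];o=-R.T@E[:3,3]
    d=R.T@np.array([(u-K[0,2])/K[0,0],-(v-K[1,2])/K[1,1],-1]); return o+d*(z-o[2])/d[2]
E
python3 - <<'E'
from h import *
c=load("top0");W=cloud(c);z=W[...,2]
roi=np.zeros(z.shape,bool);roi[165:325,160:482]=1
t=z[260:290,230:270];print("table z",np.median(t),t.std())
for lo in (.004,.03):
  m=((z>lo)&(z<.1)&roi&(c["depth"]>0)).astype(np.uint8)
  n,l,s,ce=cv2.connectedComponentsWithStats(m)
  for i in range(1,n):
    if s[i,4]<12: continue
    k=l==i; zz=z[k]; h=np.percentile(zz,90)
    P=W[k][zz>h-.006][:,:2].astype(np.float32)
    b=cv2.minAreaRect(P)
    print(lo,ce[i].round(0),s[i,4],"h",h.round(4),"c",np.array(b[0]).round(4),"sz",np.array(b[1]).round(3),round(b[2],1))
f=c["frame"]
big=lambda x0,x1,y0,y1,s:cv2.resize(f[y0:y1,x0:x1],None,fx=s,fy=s,interpolation=cv2.INTER_CUBIC)
cv2.imwrite("pics/cropL.png",big(170,345,160,310,4)); cv2.imwrite("pics/cropR.png",big(270,470,180,320,4))
E
```

```text
table z 0.000379258098195471 0.049129016203147365
0.004 [164. 166.] 16 h 0.0085 c [0.6845 0.2361] sz [0.015 0.004] 85.6
0.004 [408. 181.] 4067 h 0.0085 c [ 0.6624 -0.2073] sz [0.075 0.329] 1.7
0.004 [230. 191.] 758 h 0.0267 c [0.6374 0.1071] sz [0.057 0.058] 71.7
0.004 [313. 202.] 961 h 0.0226 c [ 0.6194 -0.0501] sz [0.063 0.052] 16.0
0.004 [170. 224.] 257 h 0.0097 c [0.5748 0.2175] sz [0.125 0.011] 0.4
0.004 [448. 237.] 1125 h 0.0534 c [ 0.5627 -0.2962] sz [0.084 0.05 ] 74.5
0.004 [254. 236.] 138 h 0.0679 c [0.55   0.0553] sz [0.006 0.006] 48.3
0.004 [387. 241.] 123 h 0.0516 c [ 0.5459 -0.1876] sz [0.015 0.017] 88.6
0.004 [330. 246.] 171 h 0.0594 c [ 0.5344 -0.083 ] sz [0.02  0.019] 2.1
0.004 [201. 269.] 1329 h 0.0286 c [0.488  0.1513] sz [0.067 0.062] 80.4
0.004 [295. 291.] 854 h 0.0187 c [ 0.4519 -0.0204] sz [0.058 0.057] 1.6
0.004 [365. 291.] 855 h 0.0187 c [ 0.4549 -0.1494] sz [0.059 0.059] 20.0
0.004 [420. 302.] 416 h 0.0365 c [ 0.4371 -0.2492] sz [0.029 0.03 ] 5.6
0.004 [461. 311.] 491 h 0.0205 c [ 0.4235 -0.3239] sz [0.047 0.048] 1.0
0.03 [220. 170.] 18 h 0.046 c [0.6699 0.1235] sz [0.006 0.005] 27.2
0.03 [246. 179.] 17 h 0.0472 c [0.6529 0.0746] sz [0.004 0.006] 6.7
0.03 [480. 192.] 19 h 0.0339 c [ 0.645  -0.3585] sz [0.006 0.015] 87.4
0.03 [210. 195.] 17 h 0.0468 c [0.6211 0.1399] sz [0.005 0.004] 43.5
0.03 [236. 205.] 15 h 0.0477 c [0.6044 0.0909] sz [0.006 0.004] 56.4
0.03 [428. 227.] 99 h 0.0568 c [ 0.5732 -0.2581] sz [0.005 0.05 ] 74.9
0.03 [469. 239.] 188 h 0.0563 c [ 0.5516 -0.3336] sz [0.006 0.049] 75.2
0.03 [254. 235.] 106 h 0.0687 c [0.55   0.0553] sz [0.006 0.006] 48.3
0.03 [388. 240.] 93 h 0.0521 c [ 0.5459 -0.1876] sz [0.015 0.017] 88.6
0.03 [330. 245.] 144 h 0.0595 c [ 0.5344 -0.083 ] sz [0.02  0.019] 2.1
0.03 [421. 302.] 237 h 0.0371 c [ 0.4369 -0.2493] sz [0.029 0.03 ] 0.1
```

View pics/cropL.png

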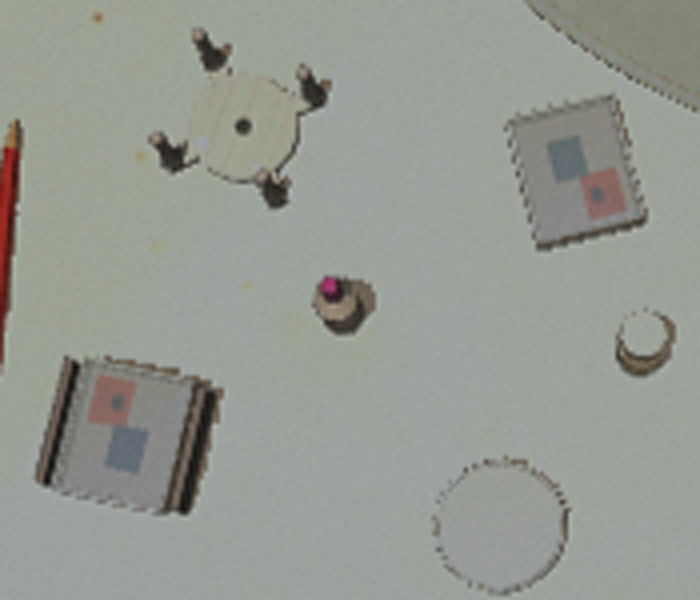

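View pics/cropR.png

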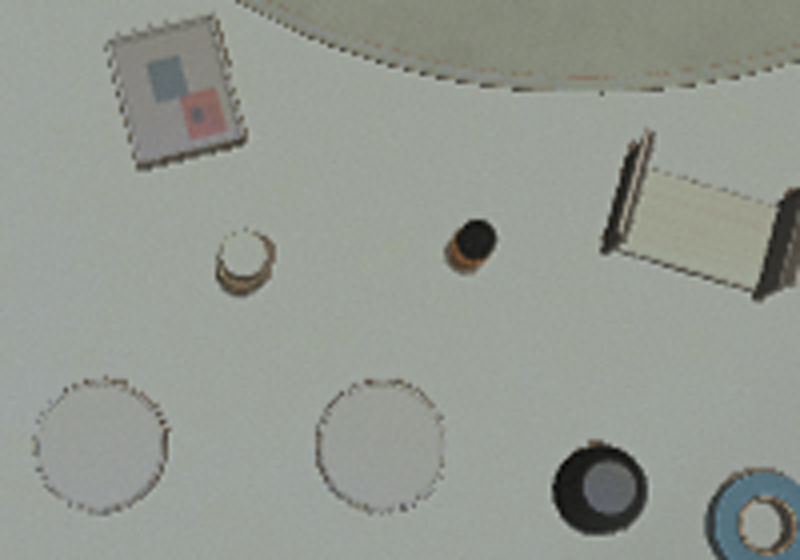

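The crops agree with the depth figures. In cropL the box_b corners are about (505,122), (615,97), (645,215) and (540,247), which puts its length at 16°. The stand's four posts are around (243,127), and box_a sits between the cradle walls. In cropR the caddy walls are at about (630,190) and (780,240), and the dishes are centred at (102,445) and (380,445).

Now I'll refine the centres, check the tall things and write the move helper.

```bash
cat >> h.py <<'E'
def plan(pos,yaw,tgt,ytgt,n=None):
    """constant tool-frame row (scaled) taking pos,yaw (tool down) to tgt,ytgt in n rows"""
    D=np.array(tgt)-np.array(pos); w=-(ytgt-yaw)          # turn about tool z
    def s(n):
        a=np.radians(yaw-w/n*np.arange(n)); c,q=np.cos(a).sum(),np.sin(a).sum()
        xy=np.linalg.solve([[c,q],[q,-c]],D[:2])/.02
        return np.r_[xy,-D[2]/n/.02,w/n/4]
    if n is None:
        n=1
        while abs(s(n)).max()>1: n+=1
    return n,s(n).round(3).tolist()
def go(tgt,ytgt=None,n=None):
    from plant import r
    st=r.get_state(); R=st["eef_rot"]; ytgt=R[2] if ytgt is None else ytgt
    print("t",round(st["time_s"],2),"pos",st["tcp_pos"].round(4),"rpy",R.round(2),"w",round(st["gripper_width"],4),"F",round(st["gripper_force"],1),"->",tgt,ytgt,plan(st["tcp_pos"],R[2],tgt,ytgt,n))
E
python3 - <<'E'
from h import *
c=load("top0");W=cloud(c);z=W[...,2]
for n,(u,v) in dict(disc=(88,143),arm=(155,155),blackbox=(245,122),scale=(510,150),scale2=(530,200),rack=(520,270),rack2=(505,300),timer=(377,130)).items():
    q=W[v-3:v+4,u-3:u+4].reshape(-1,3);print(n,np.median(q,0).round(3))
for n,(u,v) in dict(d1=(295,291),d2=(365,291)).items():
    q=W[v-25:v+26,u-25:u+26].reshape(-1,3);q=q[(q[:,2]>.011)&(q[:,2]<.03)]
    print(n,q.mean(0).round(4),cv2.minEnclosingCircle(q[:,:2].astype(np.float32)))
# cradle walls vs box: rows across cradle
q=W[250:290,176:228].reshape(-1,3);q=q[(q[:,2]>.015)&(q[:,2]<.04)]
a=np.radians(-9.6);e=(q[:,:2]-[.488,.1513])@np.array([[np.cos(a),-np.sin(a)],[np.sin(a),np.cos(a)]])
for k in (e[:,0],e[:,1]): print(np.percentile(k,[.5,99.5]).round(4))
print("len inside |y|<20mm",np.percentile(e[abs(e[:,1])<.02,0],[1,99]).round(4),"y within |x|<20",np.percentile(e[abs(e[:,0])<.02,1],[1,99]).round(4))
# label corners -> box long direction from walls in crop
for A,B in (((70,358),(42,484)),((108,352),(78,484))):
    p,s=[pix(c,170+x/4,160+y/4,.026) for x,y in (A,B)];print("edge ang",np.degrees(np.arctan2(*(p-s)[1::-1])).round(1))
p,s=[W[227,428],W[239,469]]
go([.452,-.0204,.10],-108.7)
E
```

```text
disc [0.698 0.348 0.087]
arm [0.705 0.255 0.007]
blackbox [0.771 0.085 0.022]
scale [ 0.721 -0.412  0.047]
scale2 [ 0.621 -0.438  0.057]
rack [ 0.495 -0.412  0.081]
rack2 [ 0.445 -0.401  0.025]
timer [ 0.762 -0.168  0.021]
d1 [ 0.4517 -0.0204  0.0165] ((0.45168235898017883, -0.02027299627661705), 0.02991901896893978)
d2 [ 0.4548 -0.1494  0.0165] ((0.4555712938308716, -0.14939716458320618), 0.030177399516105652)
[-0.0309  0.0304]
[-0.0336  0.033 ]
len inside |y|<20mm [-0.0305  0.0304] y within |x|<20 [-0.0335  0.0325]
edge ang -8.6
edge ang -9.1
t 0.1 pos [0.1889 0.6476 0.2477] rpy [ 1.7991e+02 -1.0000e-02 -1.6270e+01] w 0.0871 F 0.0 -> [0.452, -0.0204, 0.1] -108.7 (40, [0.995, 0.125, 0.185, 0.578])
```

```bash

R='[1,0.12,0.14,0,0,0.58,1]'
python3 -m pendant '[[[1,0.12,0.14,0,0,0.58,1],[1,0.12,0.14,0,0,0.58,1],[1,0.12,0.14,0,0,0.58,1],[1,0.12,0.14,0,0,0.58,1],[1,0.12,0.14,0,0,0.58,1],[1,0.12,0.14,0,0,0.58,1],[1,0.12,0.14,0,0,0.58,1],[1,0.12,0.14,0,0,0.58,1]]]'
python3 -c "from h import*;go([.4517,-.0204,.11],-108.7)"
```

```text
time_s: 0.9
tcp_pos: [0.3277, 0.5636, 0.226]
eef_rot: [-180.0, -0.0, -35.0]
contact_force: [-0.1, -0.8, 0.5]
gripper_width: 0.0876
gripper_force: 0.0
t 0.9 pos [0.3277 0.5636 0.226 ] rpy [-180.     -0.    -35.03] w 0.0876 F 0.0 -> [0.4517, -0.0204, 0.11] -108.7 (32, [0.992, 0.127, 0.181, 0.576])
```

```bash

python3 -m pendant '[[[0.99,0.127,0.18,0,0,0.576,1],[0.99,0.127,0.18,0,0,0.576,1],[0.99,0.127,0.18,0,0,0.576,1],[0.99,0.127,0.18,0,0,0.576,1],[0.99,0.127,0.18,0,0,0.576,1],[0.99,0.127,0.18,0,0,0.576,1],[0.99,0.127,0.18,0,0,0.576,1],[0.99,0.127,0.18,0,0,0.576,1]]]' >/dev/null
python3 -m pendant '[[[0.99,0.127,0.18,0,0,0.576,1],[0.99,0.127,0.18,0,0,0.576,1],[0.99,0.127,0.18,0,0,0.576,1],[0.99,0.127,0.18,0,0,0.576,1],[0.99,0.127,0.18,0,0,0.576,1],[0.99,0.127,0.18,0,0,0.576,1],[0.99,0.127,0.18,0,0,0.576,1],[0.99,0.127,0.18,0,0,0.576,1]]]' >/dev/null
python3 -m pendant '[[[0.99,0.127,0.18,0,0,0.576,1],[0.99,0.127,0.18,0,0,0.576,1],[0.99,0.127,0.18,0,0,0.576,1],[0.99,0.127,0.18,0,0,0.576,1],[0.99,0.127,0.18,0,0,0.576,1],[0.99,0.127,0.18,0,0,0.576,1],[0.99,0.127,0.18,0,0,0.576,1],[0.99,0.127,0.18,0,0,0.576,1]]]'
python3 -m pendant '[[[0.99,0.127,0.18,0,0,0.576,1],[0.99,0.127,0.18,0,0,0.576,1],[0.99,0.127,0.18,0,0,0.576,1],[0.99,0.127,0.18,0,0,0.576,1],[0.99,0.127,0.18,0,0,0.576,1],[0.99,0.127,0.18,0,0,0.576,1],[0.99,0.127,0.18,0,0,0.576,1],[0.99,0.127,0.18,0,0,0.576,1]]]'
python3 -c "from h import*;go([.4517,-.0204,.026],-108.7,6)"
```

```text
time_s: 3.3
tcp_pos: [0.494, 0.1341, 0.1395]
eef_rot: [-180.0, 0.0, -90.3]
contact_force: [0.2, -0.0, 0.1]
gripper_width: 0.0876
gripper_force: 0.0
time_s: 4.1
tcp_pos: [0.4511, -0.0189, 0.1108]
eef_rot: [-180.0, 0.0, -108.7]
contact_force: [0.3, -0.8, -0.1]
gripper_width: 0.0876
gripper_force: 0.0
t 4.1 pos [ 0.4511 -0.0189  0.1108] rpy [-1.7999e+02  1.0000e-02 -1.0874e+02] w 0.0876 F 0.0 -> [0.4517, -0.0204, 0.026] -108.7 (6, [0.01, -0.009, 0.707, -0.002])
```

```bash

python3 -m pendant '[[[0.06,-0.05,0.9,0,0,0,1],[0,0,0.9,0,0,0,1],[0,0,0.9,0,0,0,1],[0,0,0.8,0,0,0,1],[0,0,0.5,0,0,0,1],[0,0,0.24,0,0,0,1],[0,0,0,0,0,0,-1],[0,0,0,0,0,0,-1]]]' 12
python3 -m pendant '[[[0,0,0,0,0,0,-1],[0,0,0,0,0,0,-1],[0,0,0,0,0,0,-1],[0,0,0,0,0,0,-1],[0,0,0,0,0,0,-1],[0,0,-0.1,0,0,0,-1],[0,0,-0.3,0,0,0,-1],[0,0,-0.6,0,0,0,-1]]]'
python3 -c "from h import*;go([.6371,.1072,.13],-108.7)"
```

```text
time_s: 4.9
tcp_pos: [0.4526, -0.0189, 0.0266]
eef_rot: [-180.0, 0.0, -108.6]
contact_force: [-0.2, 0.1, 1.2]
gripper_width: 0.0768
gripper_force: 0.0
time_s: 5.7
tcp_pos: [0.4516, -0.0192, 0.046]
eef_rot: [179.9, -0.1, -108.6]
contact_force: [0.4, 0.4, 0.1]
gripper_width: 0.0595
gripper_force: 12.0
t 5.7 pos [ 0.4516 -0.0192  0.046 ] rpy [ 1.7991e+02 -7.0000e-02 -1.0856e+02] w 0.0595 F 12.0 -> [0.6371, 0.1072, 0.13] -108.7 (9, [-0.995, -0.753, -0.467, 0.004])
```

```bash

python3 -m pendant '[[[0,0,-1,0,0,0,-1],[0,0,-1,0,0,0,-1],[0,0,-1,0,0,0,-1],[-0.5,-0.4,-1,0,0,0,-1],[-1,-0.75,-0.2,0,0,0,-1],[-1,-0.75,0,0,0,0,-1],[-1,-0.75,0,0,0,0,-1],[-1,-0.75,0,0,0,0,-1]]]'
python3 -m pendant '[[[-1,-0.75,0,0,0,0,-1],[-1,-0.75,0,0,0,0,-1],[-1,-0.75,0,0,0,0,-1],[-1,-0.75,0,0,0,0,-1],[-0.4,-0.35,0,0,0,0,-1],[0,0,0,0,0,0,-1],[0,0,0,0,0,0,-1],[0,0,0,0,0,0,-1]]]'
python3 - <<'E'
from h import *
from plant import r,vision
c=vision.capture("top");np.savez("pics/t1.npz",**c);W=cloud(c)
cv2.imwrite("pics/t1.png",cv2.resize(c["frame"][120:270,150:350],None,fx=4,fy=4))
go([.6371,.1072,.032],-108.7,8)
E
```

```text
time_s: 6.5
tcp_pos: [0.546, 0.0453, 0.1306]
eef_rot: [-180.0, 0.0, -108.6]
contact_force: [0.8, -0.1, -0.8]
gripper_width: 0.0596
gripper_force: 12.0
time_s: 7.3
tcp_pos: [0.636, 0.1063, 0.1303]
eef_rot: [180.0, -0.0, -108.6]
contact_force: [-0.3, -0.1, -0.0]
gripper_width: 0.0594
gripper_force: 12.0
t 7.35 pos [0.6361 0.1063 0.1304] rpy [ 179.99   -0.   -108.57] w 0.0596 F 12.0 -> [0.6371, 0.1072, 0.032] -108.7 (8, [-0.007, -0.004, 0.615, 0.004])
```

View pics/t1.png

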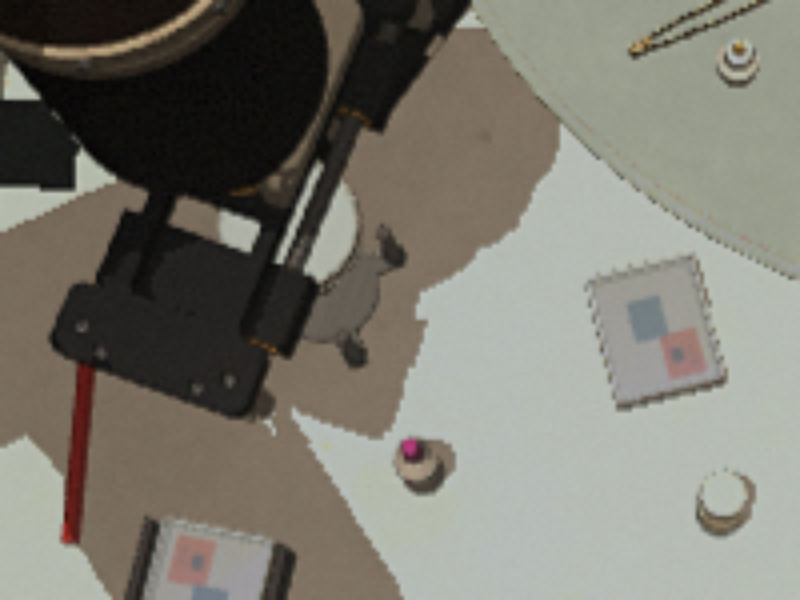

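The crop shows the dish held level in the fingers, partly hidden at (320,230), above the stand posts at (390,245) and (352,350). I'll fit the dish's visible part before lowering it.

```bash
cat >> h.py <<'E'
def disc(c,g,zt,R=.030,tol=.004):
    """fit disc centre (radius R) to cloud points at height zt near guess g; edge points only"""
    from scipy.optimize import least_squares
    W=cloud(c).reshape(-1,3);q=W[(abs(W[:,2]-zt)<tol)&(np.hypot(*(W[:,:2]-g).T)<R+.006)][:,:2]
    a=np.degrees(np.arctan2(*(q-g).T[::-1]))//10; rr=np.hypot(*(q-g).T)
    e=np.array([q[a==k][np.argsort(rr[a==k])[-2:]].mean(0) for k in np.unique(a) if rr[a==k].max()>R-.006])
    if len(e)<4: return len(q),len(e)
    f=least_squares(lambda p:np.hypot(*(e-p).T)-R+.0005,g,loss="soft_l1",f_scale=.001)
    return f.x.round(4),len(e),np.abs(f.fun).mean().round(4)
E
python3 - <<'E'
from h import *
from plant import vision
g=np.array([.636,.1062])
print(disc(load("t1"),g,.1215))
c=vision.capture("side");np.savez("pics/s1.npz",**c);print(disc(c,g,.1215))
c=load("top0");print(disc(c,np.array([.4517,-.0204]),.0175),disc(c,np.array([.4548,-.1494]),.0175))
c=load("side0");print(disc(c,np.array([.4517,-.0204]),.0175),disc(c,np.array([.4548,-.1494]),.0175))
W=cloud(c);q=W[260:330,195:270].reshape(-1,3);q=q[(q[:,2]>.035)&(q[:,2]<.06)]
l=cv2.kmeans(q[:,:2].astype(np.float32),4,None,(3,50,1e-5),5,2)[2];print(l.round(4).tolist(),l.mean(0))
E
```

```text
(array([0.6355, 0.1045]), 17, np.float64(0.0008))
(array([0.6373, 0.1071]), 29, np.float64(0.0016))
(array([ 0.4516, -0.0204]), 36, np.float64(0.0005)) (array([ 0.4551, -0.1494]), 36, np.float64(0.0005))
(array([ 0.453 , -0.0175]), 35, np.float64(0.0007)) (array([ 0.4566, -0.1467]), 36, np.float64(0.0015))
[[0.6220999956130981, 0.14339999854564667], [0.6711000204086304, 0.12729999423027039], [0.6549999713897705, 0.07829999923706055], [0.6057999730110168, 0.09470000118017197]] [0.6384704  0.11095124]
```

```bash

python3 -m pendant '[[[-0.14,-0.03,0.5,0,0,0,-1],[0,0,1,0,0,0,-1],[0,0,1,0,0,0,-1],[0,0,0.6,0,0,0,-1],[0,0,0.3,0,0,0,-1],[0,0,0.3,0,0,0,-1],[0,0,0.3,0,0,0,-1],[0,0,0,0,0,0,-1]]]'
python3 - <<'E'
from h import *
from plant import vision
g=np.array([.637,.1072])
c=vision.capture("side");np.savez("pics/s2.npz",**c);print(disc(c,g,.067))
c=vision.capture("top");print(disc(c,g,.067)) 
cv2.imwrite("pics/s2.png",cv2.resize(load("s2")["frame"][220:340,160:310],None,fx=5,fy=5))
go([.6371,.1072,.032],-108.7,4)
E
```

```text
time_s: 8.2
tcp_pos: [0.6381, 0.1092, 0.0497]
eef_rot: [180.0, -0.0, -108.6]
contact_force: [-0.6, 0.1, -0.5]
gripper_width: 0.0595
gripper_force: 12.0
(array([0.6417, 0.1124]), 7, np.float64(0.0023))
(1, 1)
t 8.3 pos [0.6385 0.1094 0.0505] rpy [-1.7998e+02  2.0000e-02 -1.0854e+02] w 0.0596 F 12.0 -> [0.6371, 0.1072, 0.032] -108.7 (4, [0.032, 0.008, 0.231, 0.01])
```

View pics/s2.png

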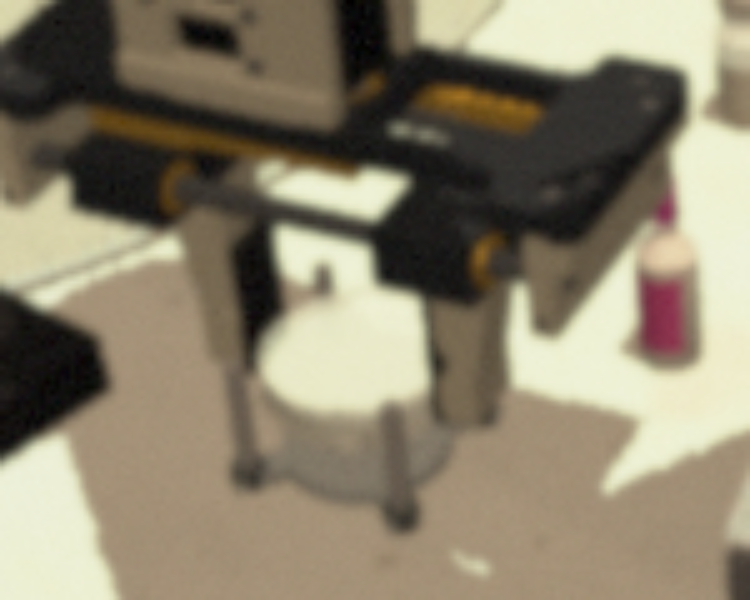

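The dish is inside the four posts: post tops are visible at (393,410), (235,370) and (322,270), and the contact force is almost zero. Next I lower and release it.

```bash

python3 -m pendant '[[[0,0,0.4,0,0,0,-1],[0,0,0.3,0,0,0,-1],[0,0,0.15,0,0,0,-1],[0,0,0.08,0,0,0,-1],[0,0,0,0,0,0,-1],[0,0,0,0,0,0,0.6],[0,0,0,0,0,0,0.8],[0,0,0,0,0,0,0.8]]]'
python3 -m pendant '[[[0,0,0,0,0,0,0.8],[0,0,-0.4,0,0,0,0.8],[0,0,-1,0,0,0,1],[0,0,-1,0,0,0,1],[0,0,-1,0,0,0,1],[0,0,-1,0,0,0,1],[0,0,-0.3,0,0,0,1],[0,0,0,0,0,0,1]]]'
python3 -c "from h import*;go([.4551,-.1494,.12],-108.7)"
```

```text
time_s: 9.1
tcp_pos: [0.6383, 0.1093, 0.0313]
eef_rot: [180.0, -0.0, -108.6]
contact_force: [-0.2, -0.3, 0.6]
gripper_width: 0.0765
gripper_force: 0.0
time_s: 9.9
tcp_pos: [0.6389, 0.1096, 0.127]
eef_rot: [-179.9, 0.1, -108.5]
contact_force: [-0.1, -0.2, -0.2]
gripper_width: 0.0873
gripper_force: 0.0
t 9.9 pos [0.6389 0.1096 0.127 ] rpy [-1.7990e+02  1.0000e-01 -1.0854e+02] w 0.0873 F 0.0 -> [0.4551, -0.1494, 0.12] -108.7 (16, [0.95, 0.286, 0.022, 0.002])
```

```bash

python3 -m pendant '[[[0.95,0.286,0,0,0,0,1],[0.95,0.286,0,0,0,0,1],[0.95,0.286,0,0,0,0,1],[0.95,0.286,0,0,0,0,1],[0.95,0.286,0,0,0,0,1],[0.95,0.286,0,0,0,0,1],[0.95,0.286,0,0,0,0,1],[0.95,0.286,0,0,0,0,1]]]' >/dev/null
python3 -m pendant '[[[0.95,0.286,0,0,0,0,1],[0.95,0.286,0,0,0,0,1],[0.95,0.286,0,0,0,0,1],[0.95,0.286,0,0,0,0,1],[0.95,0.286,0,0,0,0,1],[0.95,0.286,0,0,0,0,1],[0.95,0.286,0.4,0,0,0,1],[0.89,0.286,0.8,0,0,0,1]]]'
python3 - <<'E'
from h import *
from plant import vision
go([.4551,-.1482,.026],-108.7,4)
c=vision.capture("top");np.savez("pics/t3.npz",**c);print(disc(c,np.array([.6371,.1072]),.0235))
E
```

```text
time_s: 11.5
tcp_pos: [0.4551, -0.1499, 0.1024]
eef_rot: [-179.8, 0.1, -108.5]
contact_force: [0.2, -0.1, 0.4]
gripper_width: 0.0874
gripper_force: 0.0
t 11.5 pos [ 0.4551 -0.1499  0.1024] rpy [-1.7985e+02  5.0000e-02 -1.0854e+02] w 0.0874 F 0.0 -> [0.4551, -0.1482, 0.026] -108.7 (4, [-0.02, 0.007, 0.954, 0.01])
(array([0.6368, 0.1071]), 36, np.float64(0.001))
```

```bash

python3 -m pendant '[[[-0.08,0.02,0.8,0,0,0,1],[0,0,0.9,0,0,0,1],[0,0,0.9,0,0,0,1],[0,0,0.7,0,0,0,1],[0,0,0.35,0,0,0,1],[0,0,0.15,0,0,0,1],[0,0,0,0,0,0,-1],[0,0,0,0,0,0,-1]]]' 12
python3 -m pendant '[[[0,0,0,0,0,0,-1],[0,0,0,0,0,0,-1],[0,0,0,0,0,0,-1],[0,0,0,0,0,0,-1],[0,0,0,0,0,0,-1],[0,0,-0.1,0,0,0,-1],[0,0,-0.4,0,0,0,-1],[0,0,-1,0,0,0,-1]]]'
python3 -c "from h import*;go([.6385,.1094,.13],-108.6)"
```

```text
time_s: 12.35
tcp_pos: [0.4557, -0.1471, 0.0261]
eef_rot: [-180.0, 0.0, -108.5]
contact_force: [-0.1, 0.0, 1.0]
gripper_width: 0.0771
gripper_force: 0.0
time_s: 13.15
tcp_pos: [0.454, -0.147, 0.0549]
eef_rot: [179.8, -0.1, -108.6]
contact_force: [-0.4, -0.2, 0.3]
gripper_width: 0.0596
gripper_force: 12.0
t 13.15 pos [ 0.454  -0.147   0.0549] rpy [ 1.7981e+02 -7.0000e-02 -1.0856e+02] w 0.0596 F 12.0 -> [0.6385, 0.1094, 0.13] -108.6 (16, [-0.943, -0.291, -0.235, 0.001])
```

```bash

python3 -m pendant '[[[-0.3,-0.1,-1,0,0,0,-1],[-0.95,-0.29,-1,0,0,0,-1],[-0.95,-0.29,-1,0,0,0,-1],[-0.95,-0.29,-0.7,0,0,0,-1],[-0.95,-0.29,0,0,0,0,-1],[-0.95,-0.29,0,0,0,0,-1],[-0.95,-0.29,0,0,0,0,-1],[-0.95,-0.29,0,0,0,0,-1]]]' >/dev/null
python3 -m pendant '[[[-0.95,-0.29,0,0,0,0,-1],[-0.95,-0.29,0,0,0,0,-1],[-0.95,-0.29,0,0,0,0,-1],[-0.95,-0.29,0,0,0,0,-1],[-0.95,-0.29,0,0,0,0,-1],[-0.95,-0.29,0,0,0,0,-1],[-0.95,-0.29,0,0,0,0,-1],[-0.95,-0.29,0,0,0,0,-1]]]'
python3 -m pendant '[[[-0.5,-0.19,0,0,0,0,-1],[0,0,0,0,0,0,-1],[0,0,0,0,0,0,-1],[0,0,0,0,0,0,-1],[0,0,0,0,0,0,-1],[0,0,0,0,0,0,-1],[0,0,0,0,0,0,-1],[0,0,0,0,0,0,-1]]]' >/dev/null
python3 - <<'E'
from h import *
from plant import vision
go([.6385,.1094,.048],-108.6,5)
for n in("top","side"):
  c=vision.capture(n);print(disc(c,np.array([.6371,.1072]),.1215))
E
```

```text
time_s: 14.75
tcp_pos: [0.6332, 0.1019, 0.1295]
eef_rot: [180.0, -0.0, -108.6]
contact_force: [0.3, -0.1, -1.0]
gripper_width: 0.0594
gripper_force: 12.0
t 15.55 pos [0.6391 0.1087 0.1297] rpy [-1.7999e+02  1.0000e-02 -1.0856e+02] w 0.0592 F 12.0 -> [0.6385, 0.1094, 0.048] -108.6 (5, [-0.005, 0.008, 0.817, 0.002])
(array([0.6376, 0.1056]), 19, np.float64(0.0011))
(array([0.6395, 0.1086]), 27, np.float64(0.0012))
```

```bash

python3 -m pendant '[[[-0.06,0.04,0.4,0,0,0,-1],[0,0,0.8,0,0,0,-1],[0,0,0.8,0,0,0,-1],[0,0,0.6,0,0,0,-1],[0,0,0.4,0,0,0,-1],[0,0,0.3,0,0,0,-1],[0,0,0.25,0,0,0,-1],[0,0,0.2,0,0,0,-1]]]'
python3 -m pendant '[[[0,0,0.15,0,0,0,-1],[0,0,0.13,0,0,0,-1],[0,0,0.05,0,0,0,-1],[0,0,0,0,0,0,-1],[0,0,0,0,0,0,0.6],[0,0,0,0,0,0,0.8],[0,0,0,0,0,0,0.8],[0,0,0,0,0,0,0.8]]]'
python3 -m pendant '[[[0,0,-0.3,0,0,0,0.8],[0,0,-1,0,0,0,1],[0,0,-1,0,0,0,1],[0,0,-1,0,0,0,1],[0,0,-0.7,0,0,0,1],[0,0,0,0,0,0,1],[0,0,0,0,0,0,1],[0,0,0,0,0,0,1]]]' >/dev/null
python3 -c "from h import*;go([.6194,-.0501,.12],-164)"
```

```text
time_s: 16.45
tcp_pos: [0.6389, 0.1103, 0.0545]
eef_rot: [-180.0, 0.0, -108.5]
contact_force: [0.7, 0.6, -0.5]
gripper_width: 0.0595
gripper_force: 12.0
time_s: 17.25
tcp_pos: [0.6388, 0.1102, 0.048]
eef_rot: [-180.0, 0.0, -108.6]
contact_force: [-0.7, -0.7, -0.5]
gripper_width: 0.0784
gripper_force: 0.0
t 18.05 pos [0.6381 0.11   0.127 ] rpy [ 1.7993e+02 -5.0000e-02 -1.0856e+02] w 0.0876 F 0.0 -> [0.6194, -0.0501, 0.12] -164 (14, [0.474, -0.366, 0.025, 0.99])
```

```bash

python3 -m pendant '[[[0.474,-0.366,0,0,0,0.99,1],[0.474,-0.366,0,0,0,0.99,1],[0.474,-0.366,0,0,0,0.99,1],[0.474,-0.366,0,0,0,0.99,1],[0.474,-0.366,0,0,0,0.99,1],[0.474,-0.366,0,0,0,0.99,1],[0.474,-0.366,0,0,0,0.99,1],[0.474,-0.366,0,0,0,0.99,1]]]' >/dev/null
python3 -m pendant '[[[0.474,-0.366,0,0,0,0.99,1],[0.474,-0.366,0,0,0,0.99,1],[0.474,-0.366,0,0,0,0.99,1],[0.474,-0.366,0.2,0,0,0.99,1],[0.474,-0.366,0.4,0,0,0.99,1],[0.474,-0.366,0.4,0,0,0.99,1],[0,0,0,0,0,0,1],[0,0,0,0,0,0,1]]]'
python3 - <<'E'
from h import *
from plant import vision
go([.6194,-.0501,.026],-164,4)
c=vision.capture("top");np.savez("pics/t4.npz",**c);g=np.array([.6371,.1072]);print(disc(c,g,.0395),disc(c,g,.0235))
E
```

```text
time_s: 19.65
tcp_pos: [0.62, -0.0501, 0.1074]
eef_rot: [-180.0, -0.1, -163.9]
contact_force: [0.6, 0.3, -0.9]
gripper_width: 0.0878
gripper_force: 0.0
t 19.65 pos [ 0.62   -0.0501  0.1074] rpy [-1.8000e+02 -7.0000e-02 -1.6391e+02] w 0.0878 F 0.0 -> [0.6194, -0.0501, 0.026] -164 (4, [0.007, 0.002, 1.017, 0.006])
(array([0.6375, 0.1078]), 36, np.float64(0.0011)) (array([0.6371, 0.1073]), 16, np.float64(0.0013))
```

```bash

python3 -m pendant '[[[0,0,0.8,0,0,0,1],[0,0,1,0,0,0,1],[0,0,1,0,0,0,1],[0,0,0.7,0,0,0,1],[0,0,0.35,0,0,0,1],[0,0,0.17,0,0,0,1],[0,0,0,0,0,0,-1],[0,0,0,0,0,0,-1]]]' 15
python3 -m pendant '[[[0,0,0,0,0,0,-1],[0,0,0,0,0,0,-1],[0,0,0,0,0,0,-1],[0,0,0,0,0,0,-1],[0,0,0,0,0,0,-1],[0,0,0,0,0,0,-1],[0,0,-0.15,0,0,0,-1],[0,0,-0.5,0,0,0,-1]]]'
python3 -c "from h import*;go([.5624,-.2959,.14],-105)"
```

```text
time_s: 20.5
tcp_pos: [0.6207, -0.0498, 0.0283]
eef_rot: [-180.0, 0.1, -164.0]
contact_force: [1.3, -0.5, 0.4]
gripper_width: 0.0768
gripper_force: 0.0
time_s: 21.3
tcp_pos: [0.6191, -0.0501, 0.0397]
eef_rot: [180.0, -0.1, -164.0]
contact_force: [-0.9, 0.4, -1.4]
gripper_width: 0.0528
gripper_force: 15.0
t 21.3 pos [ 0.6191 -0.0501  0.0397] rpy [ 1.7998e+02 -1.4000e-01 -1.6401e+02] w 0.0528 F 15.0 -> [0.5624, -0.2959, 0.14] -105 (15, [0.733, -0.485, -0.334, -0.983])
```

```bash

python3 -m pendant '[[[0.733,-0.485,-1,0,0,-0.983,-1],[0.733,-0.485,-1,0,0,-0.983,-1],[0.733,-0.485,-1,0,0,-0.983,-1],[0.733,-0.485,-1,0,0,-0.983,-1],[0.733,-0.485,-1,0,0,-0.983,-1],[0.733,-0.485,0,0,0,-0.983,-1],[0.733,-0.485,0,0,0,-0.983,-1],[0.733,-0.485,0,0,0,-0.983,-1]]]' >/dev/null
python3 -m pendant '[[[0.733,-0.485,0,0,0,-0.983,-1],[0.733,-0.485,0,0,0,-0.983,-1],[0.733,-0.485,0,0,0,-0.983,-1],[0.733,-0.485,0,0,0,-0.983,-1],[0.733,-0.485,0,0,0,-0.983,-1],[0.733,-0.485,0,0,0,-0.983,-1],[0.733,-0.485,0,0,0,-0.983,-1],[0,0,0,0,0,0,-1]]]'
python3 - <<'E'
from h import *
from plant import vision
go([.5624,-.2959,.033],-105,6)
for n in("top","side"):
  c=vision.capture(n);np.savez(f"pics/{n}5.npz",**c)
  W=cloud(c).reshape(-1,3);P=W[(abs(W[:,2]-.134)<.006)&(np.hypot(W[:,0]-.562,W[:,1]+.296)<.045)]
  if len(P)>20: b=cv2.minAreaRect(P[:,:2].astype(np.float32));print(n,len(P),P[:,2].mean(),b)
f=[load(k)["frame"] for k in("top5","side5")]
cv2.imwrite("pics/b5.png",np.vstack([cv2.resize(f[0][170:290,370:530],(640,480)),])) 
cv2.imwrite("pics/b5s.png",cv2.resize(f[1][110:230,250:410],(640,480)))
E
```

```text
time_s: 22.9
tcp_pos: [0.5637, -0.2974, 0.1408]
eef_rot: [-180.0, -0.0, -105.0]
contact_force: [-0.4, -0.4, -0.8]
gripper_width: 0.0524
gripper_force: 15.0
t 22.9 pos [ 0.5637 -0.2974  0.1408] rpy [-1.7999e+02 -2.0000e-02 -1.0499e+02] w 0.0524 F 15.0 -> [0.5624, -0.2959, 0.033] -105 (6, [-0.01, 0.013, 0.899, 0.0])
top 336 0.13338252426378788 ((0.5704641342163086, -0.2946365773677826), (0.050417590886354446, 0.06537532061338425), 0.21945297718048096)
side 451 0.13230376809030467 ((0.5633645057678223, -0.2881767749786377), (0.07170279324054718, 0.07698550820350647), 49.66682052612305)
```

View pics/b5.png

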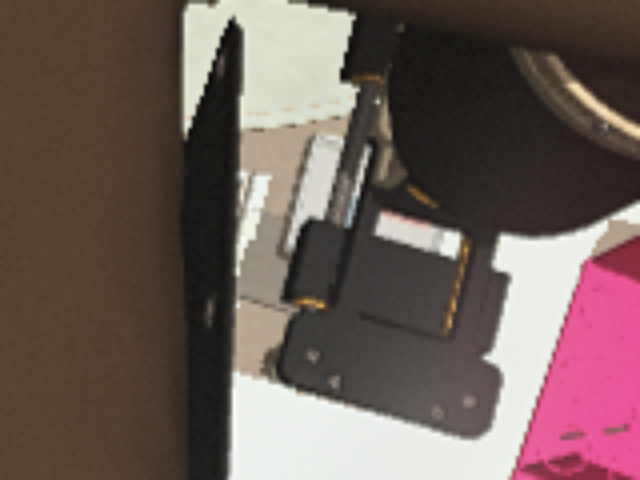

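The crop shows the box held, with its left end edge running from about (315,133) to (285,245). The rest is hidden by the gripper. I'll measure that end edge.

```bash
python3 - <<'E'
from h import *
c=load("top5")
for zt in (.134,):
  a,b=pix(c,370+315/4,170+133/4,zt),pix(c,370+285/4,170+245/4,zt)
  print("px edge",a.round(4),b.round(4),np.degrees(np.arctan2(*(a-b)[1::-1])).round(1))
L=np.radians(75);ex=np.array([np.cos(L),np.sin(L)]);ey=np.array([-np.sin(L),np.cos(L)])
cc=np.array([.5624,-.2959])
for n in("top5","side5"):
  W=cloud(load(n)).reshape(-1,3);P=W[(abs(W[:,2]-.134)<.005)&(np.hypot(W[:,0]-.562,W[:,1]+.296)<.05)]
  X=(P[:,:2]-cc)@ex;Y=(P[:,:2]-cc)@ey
  B=[]
  for y0 in np.arange(-.03,.03,.004):
    k=abs(Y-y0)<.002
    if k.sum()>3: B.append((y0,X[k].min(),X[k].max(),k.sum()))
  print(n,np.array(B).round(4).tolist())
for n in("top0","side0"):
  W=cloud(load(n)).reshape(-1,3);P=W[(W[:,2]>.012)&(W[:,2]<.07)&(np.hypot(W[:,0]-.562,W[:,1]+.296)<.06)]
  X=(P[:,:2]-cc)@ex;Y=(P[:,:2]-cc)@ey
  for s in(-1,1):
    for lo,hi in((.012,.03),(.03,.045),(.045,.07)):
      k=(X*s>0)&(P[:,2]>lo)&(P[:,2]<hi); 
      if k.sum()>5:
        f=np.polyfit(Y[k],X[k],1)
        print(n,s,lo,k.sum(),"X",np.percentile(X[k],[2,50,98]).round(4),"Y",np.percentile(Y[k],[2,98]).round(4),"ang off",np.degrees(-f[0]).round(1))
E
```

```text
px edge [ 0.5944 -0.2746  0.134 ] [ 0.547  -0.2616  0.134 ] -15.3
top5 [[-0.026, 0.0064, 0.0291, 18.0], [-0.022, 0.0064, 0.0292, 20.0], [-0.018, 0.0063, 0.0291, 22.0], [-0.014, 0.0066, 0.0289, 19.0], [-0.01, 0.0062, 0.0292, 25.0], [-0.006, 0.0061, 0.0287, 19.0], [-0.002, -0.0323, 0.029, 41.0], [0.002, -0.0333, 0.0288, 62.0], [0.006, -0.0322, 0.0292, 61.0], [0.01, -0.0319, 0.0292, 22.0], [0.014, 0.0268, 0.0285, 6.0], [0.018, 0.0256, 0.0288, 5.0], [0.022, 0.0257, 0.0288, 5.0]]
side5 [[-0.03, -0.0094, 0.013, 12.0], [-0.026, -0.0291, 0.0343, 29.0], [-0.022, -0.0171, 0.0326, 22.0], [-0.018, -0.0309, 0.0313, 27.0], [-0.014, -0.0327, 0.0335, 24.0], [-0.01, -0.0272, 0.0338, 27.0], [-0.006, -0.0299, 0.0335, 27.0], [-0.002, -0.029, 0.029, 22.0], [0.002, -0.0288, 0.035, 26.0], [0.006, -0.0288, 0.0313, 27.0], [0.01, -0.0283, 0.0364, 27.0], [0.014, -0.0228, 0.0329, 22.0], [0.018, -0.0089, 0.0309, 18.0], [0.022, -0.001, 0.0338, 12.0], [0.026, 0.0054, 0.0294, 14.0]]
top0 -1 0.012 60 X [-0.0379 -0.0352 -0.0344] Y [-0.0218  0.025 ] ang off 0.7
top0 -1 0.03 56 X [-0.0372 -0.0352 -0.0342] Y [-0.0213  0.0254] ang off 0.0
top0 -1 0.045 132 X [-0.0414 -0.0382 -0.035 ] Y [-0.0228  0.0249] ang off 0.0
top0 1 0.012 44 X [0.0373 0.0389 0.0396] Y [-0.0217  0.0245] ang off 0.2
top0 1 0.03 16 X [0.0349 0.0387 0.0392] Y [-0.0207  0.0248] ang off 0.1
top0 1 0.045 83 X [0.0352 0.0393 0.0419] Y [-0.0236  0.0245] ang off -0.8
side0 -1 0.012 155 X [-0.0382 -0.0333 -0.0293] Y [-0.0246  0.0247] ang off -1.4
side0 -1 0.03 144 X [-0.0372 -0.0334 -0.0294] Y [-0.0246  0.023 ] ang off -0.0
side0 -1 0.045 110 X [-0.0405 -0.036  -0.0314] Y [-0.0242  0.0242] ang off -0.7
side0 1 0.012 167 X [0.0368 0.0404 0.0441] Y [-0.0248  0.0234] ang off -0.8
side0 1 0.03 156 X [0.0369 0.0405 0.0441] Y [-0.0253  0.0236] ang off 0.0
side0 1 0.045 88 X [0.0384 0.0425 0.0465] Y [-0.0248  0.0233] ang off -1.5
```

```bash

python3 -m pendant '[[[-0.08,0.14,0.4,0,0,0,-1],[0,0,0.9,0,0,0,-1],[0,0,0.9,0,0,0,-1],[0,0,0.7,0,0,0,-1],[0,0,0.4,0,0,0,-1],[0,0,0.3,0,0,0,-1],[0,0,0.25,0,0,0,-1],[0,0,0,0,0,0,-1]]]'
python3 - <<'E'
from h import *
from plant import vision,r
go([.5611,-.2956,.033],-105,6)
print(r.get_state()["moment"])
c=vision.capture("side");cv2.imwrite("pics/b6.png",cv2.resize(c["frame"][110:230,230:390],(800,600)))
E
```

```text
time_s: 23.8
tcp_pos: [0.5611, -0.2934, 0.0632]
eef_rot: [180.0, -0.0, -105.0]
contact_force: [0.5, -0.2, -0.5]
gripper_width: 0.0525
gripper_force: 15.0
t 23.8 pos [ 0.5611 -0.2934  0.0632] rpy [ 179.97   -0.   -105.01] w 0.0525 F 15.0 -> [0.5611, -0.2956, 0.033] -105 (6, [0.018, -0.005, 0.252, -0.001])
[ 0.09170413 -0.06515789 -0.0244149 ]
```

View pics/b6.png

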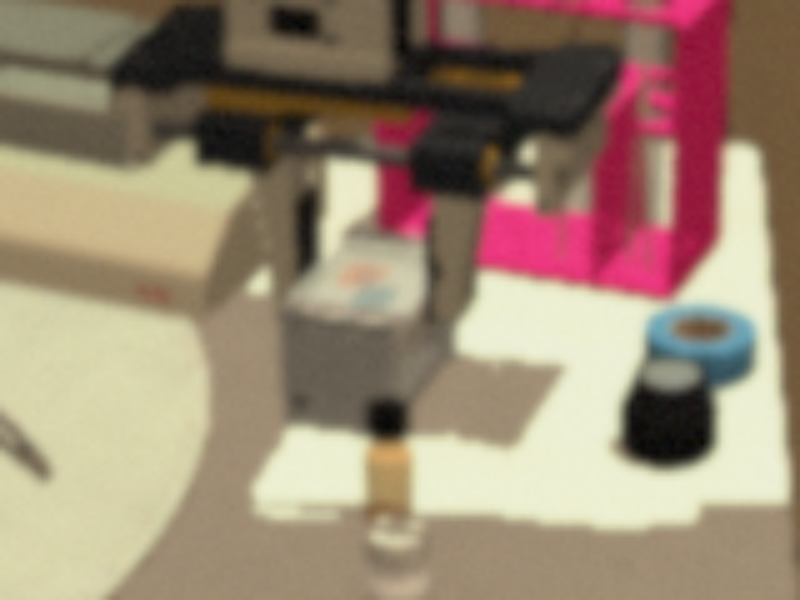

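The box is down between the caddy walls, the front wall at (350,360) hides its lower part, and no force registers. Next I lower and release it.

```bash

python3 -m pendant '[[[0,0,0.4,0,0,0,-1],[0,0,0.4,0,0,0,-1],[0,0,0.3,0,0,0,-1],[0,0,0.2,0,0,0,-1],[0,0,0.15,0,0,0,-1],[0,0,0.06,0,0,0,-1],[0,0,0,0,0,0,-1],[0,0,0,0,0,0,0.5]]]'
python3 -m pendant '[[[0,0,0,0,0,0,0.7],[0,0,0,0,0,0,0.7],[0,0,0,0,0,0,0.7],[0,0,-0.3,0,0,0,0.7],[0,0,-1,0,0,0,1],[0,0,-1,0,0,0,1],[0,0,-1,0,0,0,1],[0,0,-1,0,0,0,1]]]'
python3 -c "from h import*;go([.488,.1510,.13],-99.3)"
```

```text
time_s: 24.65
tcp_pos: [0.5614, -0.2935, 0.0337]
eef_rot: [-180.0, -0.0, -105.0]
contact_force: [0.2, 0.1, 1.0]
gripper_width: 0.0564
gripper_force: 0.0
time_s: 25.45
tcp_pos: [0.5612, -0.2935, 0.1206]
eef_rot: [-180.0, -0.0, -105.0]
contact_force: [-0.6, -0.2, -0.3]
gripper_width: 0.0874
gripper_force: 0.0
t 25.45 pos [ 0.5612 -0.2935  0.1206] rpy [-179.98   -0.   -105.01] w 0.0874 F 0.0 -> [0.488, 0.151, 0.13] -99.3 (21, [-0.997, 0.396, -0.022, -0.068])
```

```bash

python3 -m pendant '[[[-1,0.396,-0.2,0,0,-0.068,1],[-1,0.396,-0.2,0,0,-0.068,1],[-1,0.396,0,0,0,-0.068,1],[-1,0.396,0,0,0,-0.068,1],[-1,0.396,0,0,0,-0.068,1],[-1,0.396,0,0,0,-0.068,1],[-1,0.396,0,0,0,-0.068,1],[-1,0.396,0,0,0,-0.068,1]]]' >/dev/null
python3 -m pendant '[[[-1,0.396,0,0,0,-0.068,1],[-1,0.396,0,0,0,-0.068,1],[-1,0.396,0,0,0,-0.068,1],[-1,0.396,0,0,0,-0.068,1],[-1,0.396,0,0,0,-0.068,1],[-1,0.396,0,0,0,-0.068,1],[-1,0.396,0,0,0,-0.068,1],[-1,0.396,0,0,0,-0.068,1]]]' >/dev/null
python3 -m pendant '[[[-1,0.396,0,0,0,-0.068,1],[-1,0.396,0,0,0,-0.068,1],[-1,0.396,0,0,0,-0.068,1],[-1,0.396,0,0,0,-0.068,1],[-0.94,0.396,0.2,0,0,-0.068,1],[0,0,0.4,0,0,0,1],[0,0,0,0,0,0,1],[0,0,0,0,0,0,1]]]'
python3 - <<'E'
from h import *
from plant import vision
go([.488,.151,.031],-99.3,5)
c=vision.capture("top");np.savez("pics/t7.npz",**c);W=cloud(c).reshape(-1,3)
P=W[(abs(W[:,2]-.028)<.006)&(np.hypot(W[:,0]-.562,W[:,1]+.295)<.05)]
cc=np.array([.5611,-.2956]);L=np.radians(75);ex=np.array([np.cos(L),np.sin(L)]);ey=np.array([-np.sin(L),np.cos(L)])
X=(P[:,:2]-cc)@ex;Y=(P[:,:2]-cc)@ey;k=abs(X)<.033
print(np.percentile(X[k],[1,99]).round(4),np.percentile(Y[k],[1,99]).round(4),np.median(P[k,2]).round(4),cv2.minAreaRect(P[k][:,:2].astype(np.float32)))
E
```

```text
time_s: 27.85
tcp_pos: [0.4878, 0.1503, 0.1153]
eef_rot: [180.0, -0.0, -99.3]
contact_force: [-0.4, 0.1, 0.7]
gripper_width: 0.0875
gripper_force: 0.0
t 27.85 pos [0.4878 0.1503 0.1153] rpy [ 1.7998e+02 -3.0000e-02 -9.9310e+01] w 0.0875 F 0.0 -> [0.488, 0.151, 0.031] -99.3 (5, [-0.007, -0.0, 0.843, -0.0])
[-0.0291  0.0314] [-0.0241  0.0272] 0.0267 ((0.5600675940513611, -0.2940593957901001), (0.06258245557546616, 0.05304709076881409), 75.03105163574219)
```

```bash

python3 -m pendant '[[[0,0,0.8,0,0,0,1],[0,0,1,0,0,0,1],[0,0,1,0,0,0,1],[0,0,0.7,0,0,0,1],[0,0,0.4,0,0,0,1],[0,0,0.25,0,0,0,1],[0,0,0,0,0,0,-1],[0,0,0,0,0,0,-1]]]' 15
python3 -m pendant '[[[0,0,0,0,0,0,-1],[0,0,0,0,0,0,-1],[0,0,0,0,0,0,-1],[0,0,0,0,0,0,-1],[0,0,0,0,0,0,-1],[0,0,-0.15,0,0,0,-1],[0,0,-0.4,0,0,0,-1],[0,0,-0.6,0,0,0,-1]]]'
python3 -c "from h import*;go([.45,-.02,.13],-60)"
```

```text
time_s: 28.7
tcp_pos: [0.4883, 0.151, 0.0329]
eef_rot: [-180.0, 0.0, -99.3]
contact_force: [-0.8, -0.2, 0.7]
gripper_width: 0.0771
gripper_force: 0.0
time_s: 29.5
tcp_pos: [0.4875, 0.1506, 0.0555]
eef_rot: [179.9, -0.1, -99.3]
contact_force: [0.1, -0.7, -0.0]
gripper_width: 0.0623
gripper_force: 15.0
t 29.5 pos [0.4875 0.1506 0.0555] rpy [ 1.7994e+02 -6.0000e-02 -9.9300e+01] w 0.0623 F 15.0 -> [0.45, -0.02, 0.13] -60 (10, [0.833, 0.316, -0.372, -0.983])
```

```bash

python3 -m pendant '[[[0.833,0.316,-1,0,0,-0.983,-1],[0.833,0.316,-1,0,0,-0.983,-1],[0.833,0.316,0,0,0,-0.983,-1],[0.833,0.316,0,0,0,-0.983,-1],[0.833,0.316,0,0,0,-0.983,-1],[0.833,0.316,0,0,0,-0.983,-1],[0.833,0.316,0,0,0,-0.983,-1],[0.833,0.316,0.5,0,0,-0.983,-1]]]' >/dev/null
python3 -m pendant '[[[0.833,0.316,0.8,0,0,-0.983,-1],[0.833,0.316,0.8,0,0,-0.983,-1],[0,0,0.3,0,0,0,-1],[0,0,0.3,0,0,0,-1],[0,0,0,0,0,0,-1],[0,0,0,0,0,0,-1],[0,0,0,0,0,0,-1],[0,0,0,0,0,0,-1]]]'
python3 -c "from h import*;go([.45,-.02,.027],-60,3)"
```

```text
time_s: 31.1
tcp_pos: [0.4508, -0.0193, 0.0418]
eef_rot: [-179.9, -0.0, -60.0]
contact_force: [0.5, -0.6, -1.0]
gripper_width: 0.0622
gripper_force: 15.0
t 31.1 pos [ 0.4508 -0.0193  0.0418] rpy [-1.7994e+02 -1.0000e-02 -5.9950e+01] w 0.0622 F 15.0 -> [0.45, -0.02, 0.027] -60 (3, [0.004, 0.018, 0.247, 0.004])
```

```bash

python3 -m pendant '[[[0,0,0.35,0,0,0,-1],[0,0,0.2,0,0,0,-1],[0,0,0.12,0,0,0,-1],[0,0,0.06,0,0,0,-1],[0,0,0.02,0,0,0,-1],[0,0,0,0,0,0,0.6],[0,0,0,0,0,0,0.8],[0,0,0,0,0,0,0.8]]]'
python3 -m pendant '[[[0,0,0,0,0,0,0.8],[0,0,-0.3,0,0,0,0.8],[0,0,-1,0,0,0,1],[0,0,-1,0,0,0.9,1],[0,0,0,0,0,1,1],[0,0,0,0,0,1,1],[0,0,0,0,0,1,1],[0,0,0,0,0,1,1]]]'
python3 -m pendant '[[[0,0,0,0,0,1,1],[0,0,0,0,0,1,1],[0,0,0,0,0,1,1],[0,0,0,0,0,1,1],[0,0,0,0,0,1,1],[0,0,0,0,0,1,1],[0,0,0,0,0,1,1],[0,0,0,0,0,1,1]]]' >/dev/null
python3 -m pendant '[[[0,0,0,0,0,1,1],[0,0,0,0,0,1,1],[0,0,0,0,0,1,1],[0,0,0,0,0,1,1],[0,0,0,0,0,1,1],[0,0,0,0,0,1,1],[0,0,0,0,0,1,1],[0,0,0,0,0,1,1]]]' >/dev/null
python3 - <<'E'
from h import *
from plant import vision
for n in ("top","side"):
  c=vision.capture(n);np.savez(f"pics/{n}8.npz",**c);W=cloud(c).reshape(-1,3)
  P=W[(abs(W[:,2]-.022)<.006)&(np.hypot(W[:,0]-.45,W[:,1]+.02)<.05)]
  print(n,len(P),cv2.minAreaRect(P[:,:2].astype(np.float32)))
go([.45,-.02,.027],-150,3)
E
```

```text
time_s: 31.9
tcp_pos: [0.4505, -0.0198, 0.0263]
eef_rot: [-180.0, -0.0, -60.0]
contact_force: [-0.0, 0.0, -0.0]
gripper_width: 0.077
gripper_force: 0.0
time_s: 32.7
tcp_pos: [0.4505, -0.0197, 0.0729]
eef_rot: [-180.0, 0.0, -79.7]
contact_force: [-0.1, 0.7, 0.5]
gripper_width: 0.0874
gripper_force: 0.0
top 1 ((0.4100685715675354, -0.011979259550571442), (0.0, 0.0), 0.0)
side 658 ((0.4509924352169037, -0.017823070287704468), (0.06321101635694504, 0.05573255196213722), 29.215835571289062)
t 34.4 pos [ 0.4505 -0.0197  0.0727] rpy [-1.8000e+02  2.0000e-02 -1.4364e+02] w 0.0878 F 0.0 -> [0.45, -0.02, 0.027] -150 (3, [0.01, 0.001, 0.762, 0.53])
```

```bash

python3 -m pendant '[[[0,0,0.2,0,0,0.85,1],[0,0,0.4,0,0,0.8,1],[0,0,0.8,0,0,0,1],[0,0,0.5,0,0,0,1],[0,0,0.25,0,0,0,1],[0,0,0.1,0,0,0,1],[0,0,0,0,0,0,-1],[0,0,0,0,0,0,-1]]]' 15
python3 -m pendant '[[[0,0,0,0,0,0,-1],[0,0,0,0,0,0,-1],[0,0,0,0,0,0,-1],[0,0,0,0,0,0,-1],[0,0,0,0,0,0,-1],[0,0,0,0,0,0,-1],[0,0,-0.15,0,0,0,-1],[0,0,-0.5,0,0,0,-1]]]'
python3 -c "from h import*;go([.5612,-.2935,.14],-105)"
```

```text
time_s: 35.2
tcp_pos: [0.4508, -0.0196, 0.0277]
eef_rot: [-180.0, 0.0, -150.2]
contact_force: [-0.1, 0.1, -0.1]
gripper_width: 0.0768
gripper_force: 0.0
time_s: 36.0
tcp_pos: [0.4496, -0.0201, 0.04]
eef_rot: [180.0, -0.1, -150.2]
contact_force: [-0.0, -0.8, 0.1]
gripper_width: 0.0526
gripper_force: 15.0
t 36.0 pos [ 0.4496 -0.0201  0.04  ] rpy [ 1.7998e+02 -1.3000e-01 -1.5019e+02] w 0.0526 F 15.0 -> [0.5612, -0.2935, 0.14] -105 (14, [0.518, -0.95, -0.357, -0.807])
```

```bash

python3 -m pendant '[[[0,0,-1,0,0,0,-1],[0,0,-1,0,0,0,-1],[0.518,-0.95,-1,0,0,-0.807,-1],[0.518,-0.95,-1,0,0,-0.807,-1],[0.518,-0.95,-1,0,0,-0.807,-1],[0.518,-0.95,0,0,0,-0.807,-1],[0.518,-0.95,0,0,0,-0.807,-1],[0.518,-0.95,0,0,0,-0.807,-1]]]' >/dev/null
python3 -m pendant '[[[0.518,-0.95,0,0,0,-0.807,-1],[0.518,-0.95,0,0,0,-0.807,-1],[0.518,-0.95,0,0,0,-0.807,-1],[0.518,-0.95,0,0,0,-0.807,-1],[0.518,-0.95,0,0,0,-0.807,-1],[0.518,-0.95,0,0,0,-0.807,-1],[0.518,-0.95,0,0,0,-0.807,-1],[0.518,-0.95,0,0,0,-0.807,-1]]]' >/dev/null
python3 -m pendant '[[[0,0,0,0,0,0,-1],[0,0,0,0,0,0,-1],[0,0,0,0,0,0,-1],[0,0,0,0,0,0,-1],[0,0,0,0,0,0,-1],[0,0,0,0,0,0,-1],[0,0,0,0,0,0,-1],[0,0,0,0,0,0,-1]]]' 
python3 - <<'E'
from h import *
from plant import vision
go([.5612,-.2935,.053],-105,6)
L=np.radians(75);ex=np.array([np.cos(L),np.sin(L)]);ey=np.array([-np.sin(L),np.cos(L)])
cc=np.array([.5624,-.2959])
c=vision.capture("top");np.savez("pics/top9.npz",**c)
W=cloud(c).reshape(-1,3);P=W[(abs(W[:,2]-.134)<.005)&(np.hypot(W[:,0]-.562,W[:,1]+.296)<.05)]
X=(P[:,:2]-cc)@ex;Y=(P[:,:2]-cc)@ey
for y0 in np.arange(-.03,.03,.004):
    k=abs(Y-y0)<.002
    if k.sum()>3: print(np.round((y0,X[k].min(),X[k].max()),4),end=" ")
E
```

```text
time_s: 38.4
tcp_pos: [0.562, -0.293, 0.1404]
eef_rot: [-180.0, -0.0, -105.0]
contact_force: [0.1, 0.5, -0.6]
gripper_width: 0.0525
gripper_force: 15.0
t 38.4 pos [ 0.562  -0.293   0.1404] rpy [-179.99   -0.   -104.98] w 0.0525 F 15.0 -> [0.5612, -0.2935, 0.053] -105 (6, [0.006, 0.006, 0.729, 0.001])
[-0.026   0.011   0.0278] [-0.022   0.0104  0.032 ] [-0.018   0.0102  0.0329] [-0.014   0.0109  0.0321] [-0.01    0.01    0.0323] [-0.006   0.0117  0.0322] [-0.002   0.0102  0.032 ] [ 0.002  -0.0298  0.0323] [ 0.006  -0.029   0.0326] [ 0.01   -0.0298  0.0322] [ 0.014  -0.0042  0.0326] [0.018  0.0306 0.0327] [0.022  0.0307 0.0326] [0.026  0.0302 0.0322]
```

```bash

python3 -m pendant '[[[0.03,0.02,0.4,0,0,0,-1],[0,0,0.9,0,0,0,-1],[0,0,0.9,0,0,0,-1],[0,0,0.6,0,0,0,-1],[0,0,0.4,0,0,0,-1],[0,0,0.4,0,0,0,-1],[0,0,0.3,0,0,0,-1],[0,0,0.2,0,0,0,-1]]]'
python3 -m pendant '[[[0,0,0.12,0,0,0,-1],[0,0,0.08,0,0,0,-1],[0,0,0.04,0,0,0,-1],[0,0,0,0,0,0,-1],[0,0,0,0,0,0,-1],[0,0,0,0,0,0,-1],[0,0,0,0,0,0,-1],[0,0,0,0,0,0,-1]]]'
python3 -c "from h import*;go([.5612,-.2935,.053],-105,6)"
```

```text
time_s: 39.25
tcp_pos: [0.5616, -0.2936, 0.058]
eef_rot: [-180.0, -0.0, -105.0]
contact_force: [-0.4, -0.3, -1.4]
gripper_width: 0.0526
gripper_force: 15.0
time_s: 40.05
tcp_pos: [0.5616, -0.2936, 0.0541]
eef_rot: [-180.0, -0.0, -105.0]
contact_force: [-2.0, 1.9, 5.4]
gripper_width: 0.0528
gripper_force: 15.0
t 40.05 pos [ 0.5616 -0.2936  0.0541] rpy [-1.7997e+02 -1.0000e-02 -1.0497e+02] w 0.0528 F 15.0 -> [0.5612, -0.2935, 0.053] -105 (6, [0.0, 0.004, 0.009, 0.001])
```

Contact is about 5 N vertical at the expected height, so the box is seated. I release it and back away.

```bash

python3 -m pendant '[[[0,0,0,0,0,0,0.3],[0,0,0,0,0,0,0.6],[0,0,0,0,0,0,0.7],[0,0,0,0,0,0,0.7],[0,0,0,0,0,0,0.7],[0,0,-0.3,0,0,0,0.7],[0,0,-1,0,0,0,1],[0,0,-1,0,0,0,1]]]'
python3 -m pendant '[[[0,0,-1,0,0,0,1],[0,0,-1,0,0,0,1],[-1,1,-0.6,0,0,0,1],[-1,0.5,0,0,0,0,1],[-1,0.5,0,0,0,0,1],[-1,0.5,0,0,0,0,1],[-1,0.5,0,0,0,0,1],[-1,0.5,0,0,0,0,1]]]'
python3 -m pendant '[[[-1,0.5,0,0,0,0,1],[-1,0.5,0,0,0,0,1],[-1,0.5,0,0,0,0,1],[0,0,0,0,0,0,1],[0,0,0,0,0,0,1],[0,0,0,0,0,0,1],[0,0,0,0,0,0,1],[0,0,0,0,0,0,1]]]'
python3 - <<'E'
from h import *
from plant import vision
c=vision.capture("top");np.savez("pics/top10.npz",**c);W=cloud(c).reshape(-1,3)
cv2.imwrite("pics/end.png",cv2.resize(c["frame"][160:330,160:480],(800,425)))
P=W[(abs(W[:,2]-.048)<.006)&(np.hypot(W[:,0]-.562,W[:,1]+.295)<.05)]
cc=np.array([.5611,-.2956]);L=np.radians(75);ex=np.array([np.cos(L),np.sin(L)]);ey=np.array([-np.sin(L),np.cos(L)])
X=(P[:,:2]-cc)@ex;Y=(P[:,:2]-cc)@ey;k=abs(X)<.0335
print(np.percentile(X[k],[1,99]).round(4),np.percentile(Y[k],[1,99]).round(4),np.median(P[k,2]).round(4),cv2.minAreaRect(P[k][:,:2].astype(np.float32)))
print(disc(c,np.array([.6371,.1072]),.0395))
E
```

```text
time_s: 40.85
tcp_pos: [0.5612, -0.2935, 0.1]
eef_rot: [179.9, -0.0, -105.0]
contact_force: [1.1, 1.1, 0.3]
gripper_width: 0.0843
gripper_force: 0.0
time_s: 41.65
tcp_pos: [0.5247, -0.1587, 0.1521]
eef_rot: [-180.0, 0.0, -105.0]
contact_force: [0.4, 0.4, 0.2]
gripper_width: 0.0877
gripper_force: 0.0
time_s: 42.45
tcp_pos: [0.5115, -0.0944, 0.1515]
eef_rot: [180.0, -0.0, -105.0]
contact_force: [-0.9, -0.1, -0.5]
gripper_width: 0.0877
gripper_force: 0.0
[-0.0295  0.0316] [-0.0248  0.0266] 0.0472 ((0.560693621635437, -0.29440438747406006), (0.06299890577793121, 0.05315074324607849), 74.16748046875)
(0, 0)
```

View pics/end.png

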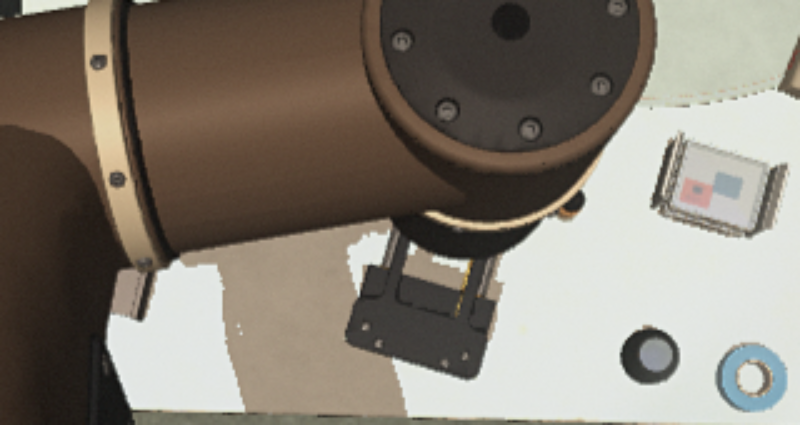

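The final crop shows the boxes piled squarely in the caddy at (718,185). Measured, the top box sits within about 1.5 mm of the caddy centre and of its mate, with its lid 47 mm up. Both dishes were measured in the stand after release, within 1 mm of its centre, and the gripper is clear of everything.

```bash
python3 -c "
from plant import r
print(r.close_job())"
```

```text
the job is handed in; nothing more can be done
None
```

The dishes are piled in the round stand and the boxes in the caddy, each within about 2 mm of its holder's centre by camera, and I handed the job in at about 42.5 s; it returned no verdict.

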